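# Mix the glass charge, then draw the sprung sensor arm out over the crucible and hold it

### The job

Take the orange-handled stirring rod out of its wooden stand, stir the glass marbles in the white crucible with it in a couple of wide full circles so that they are moved about, and put the rod back into the hole of its stand. Then take the yellow grip of the telescoping sensor arm and pull it straight out against its spring until the red length mark has just come out of the tube, with its rear edge at the tube's mouth; finish while still holding it there (let go and it springs back). Keep all marbles in the crucible and do not disturb the other things on the table.

Things in the scene. Friction and masses are not known exactly. Their poses are not given: they have to be found in the camera images.
- station: Fixed grey base plate 150 x 430 x 8 mm with the crucible and the sensor-arm stand. Origin on the table under the arm's grip as it stands pushed in; z up; the arm is pulled out level along the station's own -y. In this frame: crucible axis at x 0, y -150 mm; tube and post at y +42 to +221 mm, nothing there higher than 147 mm.
- crucible_floor (a point): Centre of the inner floor of the white ceramic crucible, 14 mm above the table; axes as the station's. The crucible is fixed; open mouth at 70 mm above the table; outer radius 58 mm at the rim, 48 mm at the foot; wall 6 mm, inner radius about 50 mm near the floor and 52 mm at the rim.
- rod_handle (a point): Stirring rod, loose, about 110 g, standing upright in its stand: point at the middle of the grip length of the orange handle, on the rod's axis, 155 mm above the rod's lower tip. Handle: upright cylinder, diameter 22 mm, from 125 to 190 mm above the tip. Below it a steel shaft of diameter 12 mm ending in a flat round foot of diameter 18 mm, 12 mm tall. z runs up the rod.
- rod_tip (a point): Underside of the stirring rod's foot, on its axis (155 mm below rod_handle).
- rod_stand_hole0 (a point): Centre of the mouth of the hole in the fixed wooden rod stand (block 70 x 70 x 60 mm), at the block's top, 60 mm above the table. Round hole, diameter 24 mm, 50 mm deep, its mouth chamfered by 3 mm; the rod stands loosely in it, its 18 mm foot on the bottom, 10 mm above the table.
- slide (a joint): Extension of the telescoping sensor arm in m: 0 = pushed in by its spring (the start), grows as it is pulled out, end stop 0.135. The red mark is just out, its rear edge at the tube's mouth, at 0.100; the blue sensor head is then over the middle of the crucible. The spring pulls back with about 4 N at 0 and 10 N at 0.100, plus light friction, and returns the arm when it is let go.
- slide_grip (a point): Middle of the yellow grip of the sensor arm, on the arm's axis, 130 mm above the table; moves with the arm; axes as the station's. Level round bar along the station's y, diameter 18 mm, free for 28 mm towards the tube (then a black collar, diameter 28 mm) and 32 mm towards the blue sensor head.
- tube_mouth (a point): Centre of the mouth of the fixed outer tube (black ring, diameter 29 mm) out of which the steel inner rod comes, 130 mm above the table.
- marble0_center (a point): Centre of a loose amber glass marble, diameter 20 mm, 10.5 g; starts on the crucible's floor in a ring of six about 27 mm from the crucible's axis, the middle being free.
- marble1_center (a point): Centre of a loose amber glass marble, diameter 20 mm, 10.5 g; starts on the crucible's floor in a ring of six about 27 mm from the crucible's axis, the middle being free.
- marble2_center (a point): Centre of a loose amber glass marble, diameter 20 mm, 10.5 g; starts on the crucible's floor in a ring of six about 27 mm from the crucible's axis, the middle being free.
- marble3_center (a point): Centre of a loose green glass marble, diameter 20 mm, 10.5 g; starts on the crucible's floor in a ring of six about 27 mm from the crucible's axis, the middle being free.
- marble4_center (a point): Centre of a loose green glass marble, diameter 20 mm, 10.5 g; starts on the crucible's floor in a ring of six about 27 mm from the crucible's axis, the middle being free.
- marble5_center (a point): Centre of a loose green glass marble, diameter 20 mm, 10.5 g; starts on the crucible's floor in a ring of six about 27 mm from the crucible's axis, the middle being free.
- jar: Bystander: amber jar with white cap, diameter 64 mm, 90 mm tall; origin at the centre of its underside. It and the rod stand change places.
- spare_cup: Bystander: small white ceramic cup, diameter 70 mm, 60 mm tall; origin at the centre of its underside.
- bottle: Bystander: white plastic bottle with blue cap, diameter 70 mm, 160 mm tall; origin at the centre of its underside.
- spatula: Bystander: spatula lying on the table near the robot, about 280 mm long; origin under its middle, x along it.
- sensor_head (a point): Axis of the blue sensor head at the arm's outer end, at the height of the arm's axis: upright cylinder, diameter 36 mm, from 27 mm below to 28 mm above this point; 50 mm from slide_grip along the pull.
- length_mark (a point): Rear edge (towards the tube), on the axis, of the red length mark, a band 10 mm wide on the 12 mm steel inner rod; 142 mm behind slide_grip, hidden in the tube at the start.
Not all that is in view belongs to the job. There is more than one size of the part that bears rod_handle; the job needs the smallest. There is more than one size of the part that bears rod_stand_hole0; the job needs the largest.

How it is judged:
On the way, in this order (a step that is already met when the one before it is completed fails the run):
1. the rod is lifted out of its stand by the gripper (z of rod_tip in the frame of rod_stand_hole0 above 0.005 m and contact force between the fingers and stir_rod above 1 N).
2. stirring low in the crucible with the held rod: its tip passes the crucible's +x side, 12 mm or more off centre (z of rod_tip in the frame of crucible_floor below 0.03 m and horizontal distance between rod_tip and crucible_floor below 0.052 m and contact force between the fingers and stir_rod above 1 N and x of rod_tip in the frame of crucible_floor above 0.012 m and y of rod_tip in the frame of crucible_floor between -0.008 and 0.008 m).
3. it passes one y side (z of rod_tip in the frame of crucible_floor below 0.03 m and horizontal distance between rod_tip and crucible_floor below 0.052 m and contact force between the fingers and stir_rod above 1 N and (y of rod_tip in the frame of crucible_floor above 0.012 m or y of rod_tip in the frame of crucible_floor below -0.012 m) and x of rod_tip in the frame of crucible_floor between -0.012 and 0.012 m).
4. it passes the -x side (z of rod_tip in the frame of crucible_floor below 0.03 m and horizontal distance between rod_tip and crucible_floor below 0.052 m and contact force between the fingers and stir_rod above 1 N and x of rod_tip in the frame of crucible_floor below -0.012 m and y of rod_tip in the frame of crucible_floor between -0.008 and 0.008 m).
5. it passes a y side (all of step 3).
6. it comes round to the +x side again, and at least one marble of each neighbouring pair lies 8 mm or more from its start (all of step 2 and distance of any of marble0_center, marble1_center from where it was at the start of the episode above 0.008 m and distance of any of marble2_center, marble3_center from where it was at the start of the episode above 0.008 m and distance of any of marble4_center, marble5_center from where it was at the start of the episode above 0.008 m).
7. the rod stands in the hole of its stand again, released (z of rod_tip in the frame of rod_stand_hole0 below -0.035 m and horizontal distance between rod_tip and rod_stand_hole0 below 0.012 m and contact force between the fingers and stir_rod below 0.2 N), for 0.2 s.
At the end, for the whole second after the job is handed in: The arm is held by the fingers (3 N or more on it) at rest at 100 mm extension, within 6 mm; the rod stands released in its hole (tip at least 35 mm down); all marbles are in the crucible (all of step 7 and value of joint slide between 0.094 and 0.106 m and velocity of joint slide between -0.01 and 0.01 m/s and contact force between the fingers and slide above 3 N and horizontal distance between each of marble0_center, marble1_center, marble2_center, marble3_center, marble4_center, marble5_center and crucible_floor below 0.052 m and z of each of marble0_center, marble1_center, marble2_center, marble3_center, marble4_center, marble5_center in the frame of crucible_floor below 0.056 m); the arm keeps its last pose, push and grip.
It fails at once if a marble leaves the crucible (horizontal distance between any of marble0_center, marble1_center, marble2_center, marble3_center, marble4_center, marble5_center and crucible_floor above 0.062 m).
It fails at once if a bystander is moved by more than 30 mm or tipped over (distance of any of jar, spare_cup, bottle, spatula from where it was at the start of the episode above 0.03 m or angle between any of jar, spare_cup, bottle's own z axis and vertical above 0.5 rad).
It also fails if it takes over 72 s, if anything falls off the work surface, if the arm or the gripper's body presses on something with over 40 N, if the wrist force passes 120 N, or if a joint passes its speed limit or range.

### The arm

A 6-joint arm with a two-finger parallel gripper is mounted at the origin on the work surface. World frame = base frame: x ahead of the robot, y to its left, z up, the work surface at z = 0. Lengths are in m, angles in rad, forces in N, time in s.
With the tool pointing down it reaches from about 0.4 to 0.825 m from the base axis. Payload 7 kg.
Tool frame: the origin (TCP) lies at the very end of the fingers, on their centre line; the grasp point (between the pads) lies 19 mm behind it (grip_depth is the distance from the TCP to the grasp point, in m); z points along the fingers, y is the direction in which the jaws open and shut (so a half turn about z gives the same grasp; the last joint's range is limited). The gripper opens to 88 mm and grips with 3 to 60 N. Pads are 19 mm wide; open, the fingers measure 130 mm over their backs; the gripper's body (78 mm by 193 mm) begins 47 mm behind the grasp point.
Start: joints at [-0.89, 0.359, 0.012, 0, -1.224, -0.288], TCP at [0.258, -0.624, 0.227] pointing down, gripper open.
Joint ranges: [-3.07, 3.07], [-1.43, 2.12], [-1.02, 1.25], [-3.03, 1.67], [-3.05, -0], [-3.03, 3.03]. Speed limits (rad/s): [2.39, 2.39, 3.01, 3.14, 3.14, 3.14].

### API

Orientations are given as [roll, pitch, yaw] about the fixed x, y, z axes, in that order (R = Rz(yaw) Ry(pitch) Rx(roll)).
In Python, from station import get_state, grab_frame, get_calibration, job_done, grip_depth gives the robot as it stands. The module is installed in compiled form; this text tells all that it offers.
- The arm moves only by the shell command python3 -m crank 'ROWS' [FORCE]. ROWS is JSON, a list of rows, each an object with "turn": the turn, a rotation vector about the tool's x, y, z each as a share of 2 pi rad, from -1 to 1, a list of three; "slide": the shift along the tool's x, y, z each as a share of 0.5 m, from -1 to 1, a list of three; "fingers": the opening, from -1 (shut) to 1 (fully open). A call has 1 to 5 rows; each row is the pose to reach, as a shift and turn from the pose commanded when the call began, along the tool's axes at that moment, turning the shorter way round; what a row does not reach only later rows make up. A row lasts 1/12 s, in which the tool goes at most 41.7 mm and 7.16 degrees, less where a joint would pass 70% of its speed; a pose out of reach is approached as far as the arm can. A call with a number of a shift or a turn outside -1 to 1 is refused whole. A call with a gripper value outside its range is refused whole. The fingers move at their own pace and stop on an object; FORCE is the grip in N (left out, the last holds). Time passes only in rows, so rows that repeat a pose let the fingers close. It gives the time, the measured TCP pose, the force and the opening at its end, in the units of the state.
- get_state(): the state, without advancing time (a new reading comes with each control period).
- grab_frame(name): name is "side" or "top"; returns the picture (480x640x3 uint8, red, green, blue); there is no depth.
- get_calibration(name): a dict with "K" (3x3 intrinsics, pixels), "pose" (4x4, takes a point from camera to world coordinates). Camera axes: x right, y up, looking along -z (the intrinsics and any distortion apply to the point x, -y, -z); pixel columns grow to the right and rows downward; lengths in m; the calibration is good to about 2 mm. A picture is of the moment at which its call begins. get_calibration takes no time and is no camera call.
- job_done(): hands the job in, once; it reports no verdict.
The state is a dict: "t": time; "q": joint angles; "qd": joint speeds; "joint_efforts": joint torques, N m; "eef_pos": TCP position; "ee_rot": TCP orientation; "force": force on the tool from outside, world axes, zero at the start; "moment": the same for the moment, N m; "width": finger opening in m.
Only numpy, scipy, OpenCV 4.12 (cv2) and the standard library are available. Lean on these libraries where they do the work, as an engineer would, in place of code of your own. Each camera call takes 0.05 s, during which the arm holds its last target.

## Working session

There is one attempt and no reset: what is moved stays moved. The work goes in short steps, Python scripts to look and compute and a shell command to move; the robot and the scene stay as the last step left them, time stands still between calls to the robot, and variables do not carry over. Pictures are saved under pics/ and viewed, and the job is handed in when it is done.

```bash
mkdir -p pics; python3 - <<'E'
from station import *
import cv2
s=get_state()
for k,v in s.items(): print(k,v)
for n in("side","top"):
    f=grab_frame(n); cv2.imwrite(f"pics/{n}0.png",f[:,:,::-1]); c=get_calibration(n); print(n,c)
print(grip_depth)
E
```

```text
t 0.0
q [-8.89875993e-01  3.59374517e-01  1.10344770e-02 -3.31852414e-04
 -1.22408324e+00 -2.88132401e-01]
qd [-0.00013166 -0.00081021 -0.00256772  0.00066068 -0.00084611  0.00092408]
joint_efforts [-5.29430527e-04 -5.82710767e+01  2.93052489e+01  6.99719936e+00
  6.86201442e-03 -1.89696289e-04]
eef_pos [ 0.25816464 -0.62314388  0.22562337]
ee_rot [ 3.13994412e+00 -1.63260513e-04 -2.74891761e+00]
force [-1.16819863  0.11983602 -0.86681118]
moment [-0.01215742 -0.07432352  0.06047725]
width 0.08738851809712542
side {'K': array([[584.80334233,   0.        , 320.27967911],
       [  0.        , 584.80334233, 241.70731287],
       [  0.        ,   0.        ,   1.        ]]), 'pose': array([[-0.99987486,  0.0051695 , -0.01495103,  0.5153207 ],
       [-0.01450509, -0.6767724 ,  0.73604941,  1.1758996 ],
       [-0.00631344,  0.73617417,  0.67676269,  1.17319418],
       [ 0.        ,  0.        ,  0.        ,  1.        ]])}
top {'K': array([[482.14932648,   0.        , 322.29504645],
       [  0.        , 482.14932648, 233.4671444 ],
       [  0.        ,   0.        ,   1.        ]]), 'pose': array([[-0.00837849,  0.99589174, -0.09016338,  0.44280688],
       [-0.99994802, -0.00886811, -0.00503105,  0.02766257],
       [-0.00580996,  0.09011654,  0.99591428,  1.10676919],
       [ 0.        ,  0.        ,  0.        ,  1.        ]])}
0.0188
```

View pics/side0.png

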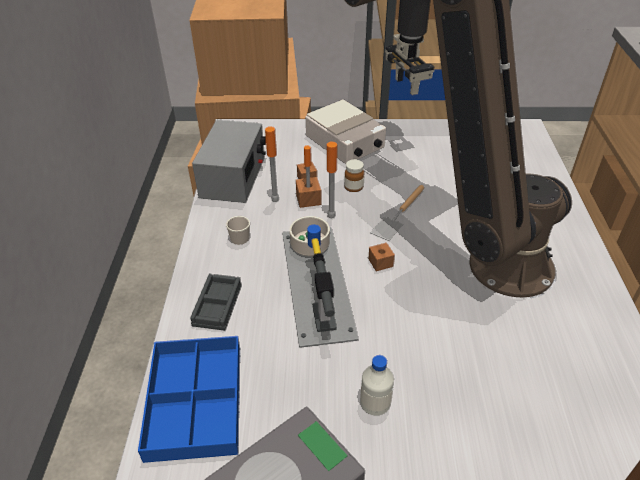

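View pics/top0.png

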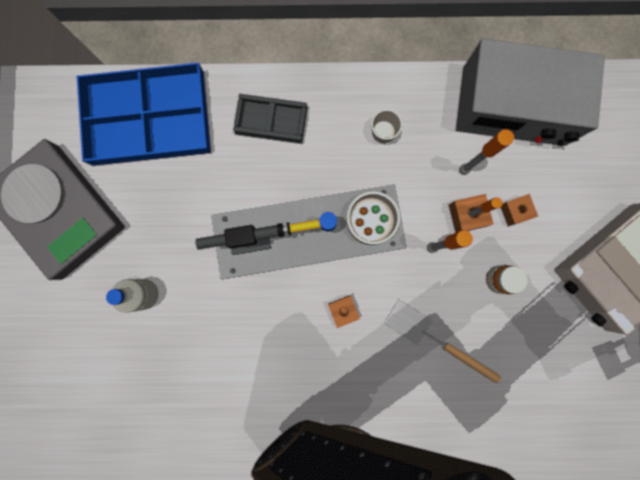

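```bash
python3 - <<'E'
import cv2,numpy as np
a=cv2.imread("pics/side0.png")[110:280,220:420]; b=cv2.imread("pics/top0.png")[120:340,320:560]
a=cv2.resize(a,None,fx=2,fy=2.6,interpolation=2)[:440]; b=cv2.resize(b,(390,440),interpolation=2)
a=cv2.resize(a,(400,440))
cv2.imwrite("pics/crop0.png",np.hstack([a,b]))
E
cat > h.py <<'E'
import numpy as np,cv2
from station import *
def ray(n,u,v):
    c=get_calibration(n);K=c["K"];P=c["pose"]
    d=np.array([(u-K[0,2])/K[0,0],-(v-K[1,2])/K[1,1],-1.]);d=P[:3,:3]@d
    return P[:3,3],d/np.linalg.norm(d)
def onz(n,u,v,z):
    o,d=ray(n,u,v); return o+d*(z-o[2])/d[2]
def proj(n,p):
    c=get_calibration(n);K=c["K"];P=c["pose"]
    q=P[:3,:3].T@(np.array(p)-P[:3,3]); return np.array([K[0,0]*q[0]/-q[2]+K[0,2],K[1,1]*-q[1]/-q[2]+K[1,2]])
def two(a,b):
    (o1,d1),(o2,d2)=ray("side",*a),ray("top",*b)
    A=np.array([d1,-d2]).T; t=np.linalg.lstsq(A,o2-o1,rcond=None)[0]
    p,q=o1+d1*t[0],o2+d2*t[1]; return (p+q)/2,np.linalg.norm(p-q)
E
```

```text
(no output)
```

View pics/crop0.png

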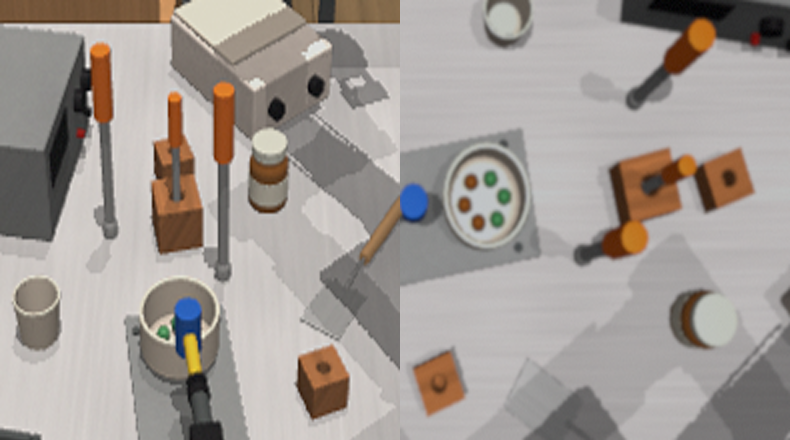

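The candidate rods are A (side 270,140 / top 503,142), B (side 307,155 / top 492,204) and C (side 332,155 / top 460,240). B is clearly the shortest and thinnest, so it is the one to take. The stands are at top (471,213), (519,209) and (344,311). The first is the largest and holds B. The crop confirms both choices. Now I'll measure.

```bash
cat > m.py <<'E'
from h import *
def masks(n,f):
    hsv=cv2.cvtColor(f,cv2.COLOR_RGB2HSV)
    R={'orange':((5,190,110),(16,255,255)),'wood':((3,90,40),(18,190,190)),'yellow':((20,150,90),(32,255,255)),'blue':((105,170,60),(125,255,255)),'green':((55,80,30),(90,255,255)),'amber':((5,110,40),(16,255,200))}
    for k,(lo,hi) in R.items():
        m=cv2.inRange(hsv,lo,hi); N,L,S,C=cv2.connectedComponentsWithStats(m)
        for i in range(1,N):
            if S[i,4]>15: print(n,k,C[i].round(1),S[i])
E
python3 - <<'E'
from m import *
for n in("side","top"): masks(n,cv2.imread(f"pics/{n}0.png")[:,:,::-1].copy())
E
```

```text
side orange [270.2 141.7] [266 127  10  30 241]
side orange [331.1 156.9] [327 142  10  31 268]
side orange [306.9 155.7] [304 146   7  20 109]
side wood [241.9  70.3] [ 190    0  117  145 9810]
side wood [376.9  62. ] [ 365    0   22  119 1129]
side wood [396.6  17. ] [394   0   6  34 117]
side wood [430.1  35.5] [419   0  21  61 640]
side wood [394.4  41.9] [393  40   4   5  16]
side wood [614.7 167.3] [  570    43    70   270 10693]
side wood [435.9  64.6] [424  58  18  11  62]
side wood [405.8  65.3] [402  60   8   9  23]
side wood [393.3  65.5] [391  62   5   7  27]
side wood [308.7 108.1] [307 101   4  12  27]
side wood [416.9 109.6] [ 387  101   61   18 1056]
side wood [307.5 185.9] [296 148  25  60 840]
side wood [192.  178.1] [188 165   8  30 114]
side wood [353.7 175.7] [345 170  19  11 140]
side wood [411.7 197.4] [400 185  24  27 170]
side wood [352.5 189.5] [345 187  17   5  27]
side wood [380.9 256.4] [369 243  25  28 539]
side wood [634.7 473.1] [626 461  14  19 139]
side yellow [315.8 245.9] [312 239   9  15  93]
side blue [417.4  88.2] [ 389   70   56   30 1060]
side
[... 2079 characters left out ...]
op blue [145.3 115. ] [  78   64  132  100 9930]
top blue [328.  221.1] [321 213  16  17 220]
top blue [114.8 296.4] [107 290  16  14 184]
top green [375.3 208.9] [373 206   6   7  31]
top green [383.5 217.6] [381 215   6   6  31]
top green [ 71.5 240.4] [  48  218   48   46 1020]
top green [379.4 229.3] [377 227   6   6  32]
top amber [498.5 142. ] [482 128  33  29 508]
top amber [484.7 215.7] [ 444  195   93   54 2229]
top amber [363.3 210.5] [360 208   7   6  34]
top amber [359.3 221.9] [357 219   6   7  33]
top amber [367.6 230.9] [365 228   6   7  34]
top amber [498.  279.1] [493 266  14  27 134]
top amber [343.5 311. ] [329 296  30  31 590]
top amber [472.4 362.9] [445 344  55  38 418]
```

```bash
python3 - <<'E'
import cv2,numpy as np
a=cv2.imread("pics/side0.png")[140:212,280:340]; b=cv2.imread("pics/top0.png")[185:245,440:510]
a=cv2.resize(a,(375,450),interpolation=0); b=cv2.resize(b,(420,360),interpolation=0)
b=np.vstack([b,np.zeros((90,420,3),np.uint8)])
cv2.imwrite("pics/crop1.png",np.hstack([a,b]))
E
```

```text
(no output)
```

View pics/crop1.png

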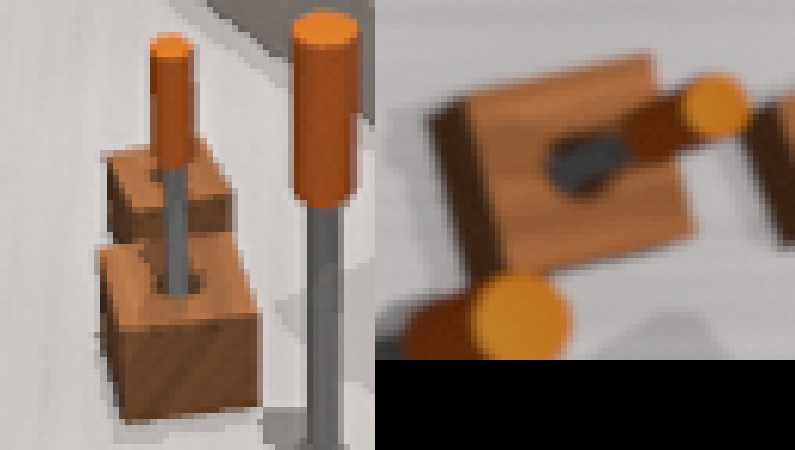

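```bash
python3 - <<'E'
from m import *
h=.5
for u,v in [(455,201.7),(486.2,193.8),(493,224.2),(461.3,231.7)]: print('blk',onz('top',u-h,v-h,.06))
c=np.mean([onz('top',u-h,v-h,.06) for u,v in [(455,201.7),(486.2,193.8),(493,224.2),(461.3,231.7)]],0); print('hole',c)
print('rod top',onz('top',496.5,202.3,.2),onz('side',307.2,147.2,.2),two((307.2,147.2),(496.5,202.3)))
print('C',two((331.5,144),(463.5,238.1)),'A',two((270.5,130),(504.5,135.5)))
# marbles centers at z .024
for p in [(375.3,208.9),(383.5,217.6),(379.4,229.3),(363.3,210.5),(359.3,221.9),(367.6,230.9)]: print('marble',onz('top',*p,.024))
print('mean',np.mean([onz('top',*p,.024) for p in [(375.3,208.9),(383.5,217.6),(379.4,229.3),(363.3,210.5),(359.3,221.9),(367.6,230.9)]],0))
print('head top',onz('top',328,221.1,.158),'side',two((313.5,229),(328,221.1)))
f=cv2.imread('pics/top0.png')
cv2.imwrite('pics/crop2.png',np.hstack([cv2.resize(f[175:285,200:300],(390,430),interpolation=2),cv2.resize(f[175:285,300:400+10],(400,430),interpolation=2)]))
E
```

```text
blk [ 0.60593848 -0.25712809  0.06      ]
blk [ 0.62279352 -0.32598953  0.06      ]
blk [ 0.55564449 -0.33817522  0.06      ]
blk [ 0.5398452 -0.2686416  0.06     ]
hole [ 0.58105542 -0.29748361  0.06      ]
rod top [ 0.58127561 -0.29844973  0.2       ] [ 0.58189802 -0.29893013  0.2       ] (array([ 0.58155784, -0.29839122,  0.20028366]), np.float64(0.0006455003238208396))
C (array([ 0.50919164, -0.21456757,  0.26639735]), np.float64(0.0012352115137530782)) A (array([ 0.68958054, -0.2946534 ,  0.26255921]), np.float64(0.0048818114783321645))
marble [ 0.59560813 -0.08733137  0.024     ]
marble [ 0.57560654 -0.10548829  0.024     ]
marble [ 0.54912233 -0.09572296  0.024     ]
marble [ 0.5922051  -0.06012005  0.024     ]
marble [ 0.56632312 -0.05067301  0.024     ]
marble [ 0.54573569 -0.06906655  0.024     ]
mean [ 0.57076682 -0.07806704  0.024     ]
head top [0.5531916  0.02095202 0.158     ] side (array([0.55488118, 0.02083977, 0.15621257]), np.float64(0.002949943389986574))
```

View pics/crop2.png

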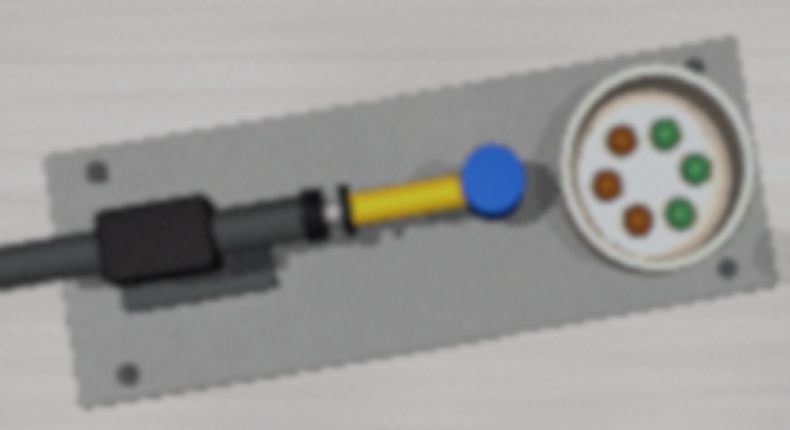

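```bash
cat >> h.py <<'E'
from scipy.spatial.transform import Rotation as Ro
def rel(*targets):
    s=get_state(); R=Ro.from_euler('xyz',s['ee_rot']); p=s['eef_pos']
    print('t',round(s['t'],2),'p',np.round(p,4),'rot deg',np.round(np.degrees(s['ee_rot']),2),'w',round(s['width'],4),'F',np.round(s['force'],1))
    for T in targets:
        d=R.inv().apply(np.array(T[:3])-p)/.5
        o=' slide '+str(np.round(d,4).tolist())
        if len(T)>3:
            r=(R.inv()*Ro.from_euler('xyz',[np.pi,0,np.radians(T[3])])).as_rotvec()/(2*np.pi); o+=' turn '+str(np.round(r,4).tolist())
        print(o)
E
python3 - <<'E'
from h import *
rel((.258,-.624,.32),(.5815,-.2985,.32,155))
print(onz('top',304.1,225.8,.135), onz('top',508,280,.09))
for u,v in [(570,255),(625,340),(640,265)]: print(onz('top',u,v,.0),onz('top',u,v,.1))
E
```

```text
t 0.1 p [ 0.2582 -0.6232  0.2257] rot deg [ 1.7992e+02 -1.0000e-02 -1.5750e+02] w 0.0876 F [-0.8  0.4  0.1]
 slide [0.001, -0.001, -0.1885]
 slide [-0.8459, 0.3528, -0.1881] turn [0.0002, -0.0001, 0.1319]
[0.54671797 0.06932371 0.135     ] [ 0.43353796 -0.3553277   0.09      ]
[ 0.48847396 -0.53326566  0.        ] [ 0.4843478  -0.48258406  0.1       ]
[ 0.29609165 -0.64629642  0.        ] [ 0.30934782 -0.58540215  0.1       ]
[ 0.46427956 -0.69132563  0.        ] [ 0.46233944 -0.62636284  0.1       ]
```

```bash
python3 -m crank '[{"turn":[0,0,0],"slide":[0,0,-0.1],"fingers":1},{"turn":[0,0,0.02],"slide":[0,0,-0.19],"fingers":1},{"turn":[0,0,0.04],"slide":[-0.08,0.034,-0.19],"fingers":1},{"turn":[0,0,0.06],"slide":[-0.16,0.067,-0.19],"fingers":1},{"turn":[0,0,0.08],"slide":[-0.24,0.1,-0.19],"fingers":1}]' 40
python3 - <<'E'
from h import *
rel((.5815,-.2985,.32,155))
E
```

```text
t: 0.52
eef_pos: [0.3427, -0.5389, 0.3225]
ee_rot: [-3.141, 0.002, 3.041]
force: [0.9, -0.5, -0.5]
width: 0.0879
t 0.52 p [ 0.3427 -0.5389  0.3225] rot deg [-1.7995e+02  9.0000e-02  1.7424e+02] w 0.0879 F [ 0.9 -0.5 -0.5]
 slide [-0.4269, 0.5264, 0.0053] turn [-0.0001, 0.0003, 0.0534]
```

```bash
python3 -m crank '[{"turn":[0,0,0.02],"slide":[-0.085,0.105,0],"fingers":1},{"turn":[0,0,0.04],"slide":[-0.17,0.21,0],"fingers":1},{"turn":[0,0,0.053],"slide":[-0.256,0.315,0],"fingers":1},{"turn":[0,0,0.053],"slide":[-0.34,0.42,0],"fingers":1},{"turn":[0,0,0.053],"slide":[-0.4,0.49,0],"fingers":1}]'
python3 -m crank '[{"turn":[0,0,0],"slide":[0,0,0],"fingers":1},{"turn":[0,0,0],"slide":[0,0,0],"fingers":1}]'
python3 - <<'E'
from h import *
rel((.5815,-.2985,.30,155),(.5815,-.2985,.146,155))
E
```

```text
t: 0.93
eef_pos: [0.4858, -0.392, 0.3214]
ee_rot: [3.141, -0.0, 2.715]
force: [0.4, -0.8, -0.4]
width: 0.0873
t: 1.1
eef_pos: [0.4864, -0.3918, 0.3209]
ee_rot: [3.141, -0.001, 2.72]
force: [-1.0, 0.0, -0.1]
width: 0.0877
t 1.1 p [ 0.4864 -0.3918  0.3209] rot deg [ 1.7999e+02 -6.0000e-02  1.5583e+02] w 0.0877 F [-1.   0.  -0.1]
 slide [-0.0971, 0.2481, 0.0417] turn [0.0, -0.0002, 0.0023]
 slide [-0.0974, 0.248, 0.3497] turn [0.0, -0.0002, 0.0023]
```

```bash
python3 -m crank '[{"turn":[0,0,0.0023],"slide":[-0.03,0.075,0],"fingers":1},{"turn":[0,0,0.0023],"slide":[-0.06,0.15,0],"fingers":1},{"turn":[0,0,0.0023],"slide":[-0.085,0.215,0],"fingers":1},{"turn":[0,0,0.0023],"slide":[-0.097,0.248,0.02],"fingers":1},{"turn":[0,0,0.0023],"slide":[-0.097,0.248,0.04],"fingers":1}]'
python3 - <<'E'
from h import *
rel((.5815,-.2985,.146,155))
for n in ("side","top"): cv2.imwrite(f'pics/{n}1.png',grab_frame(n)[:,:,::-1])
E
```

```text
t: 1.52
eef_pos: [0.5822, -0.2992, 0.3005]
ee_rot: [3.141, 0.0, 2.703]
force: [-0.6, 0.1, -0.9]
width: 0.0879
t 1.52 p [ 0.5822 -0.2992  0.3005] rot deg [1.7997e+02 1.0000e-02 1.5490e+02] w 0.0879 F [-0.6  0.1 -0.9]
 slide [0.0019, 0.0005, 0.3091] turn [0.0001, 0.0, -0.0003]
```

View pics/side1.png

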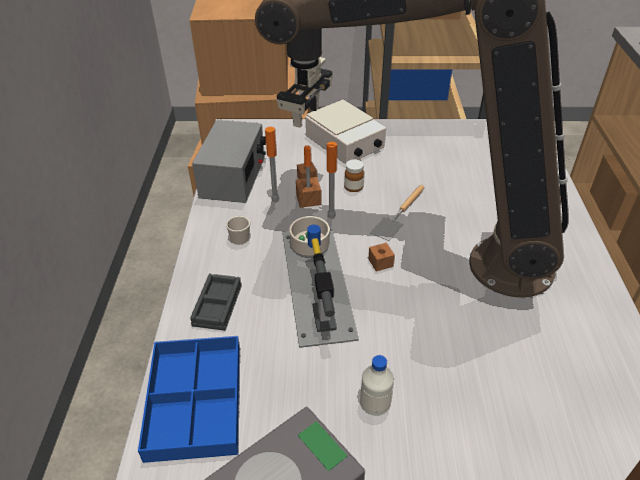

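The gripper (side ~305,100) is centred above rod B. The jaws run across the line to rods A and C. I'm descending.

```bash
python3 -m crank '[{"turn":[0,0,0],"slide":[0.001,0,0.06],"fingers":1},{"turn":[0,0,0],"slide":[0.0015,0,0.12],"fingers":1},{"turn":[0,0,0],"slide":[0.0015,0,0.18],"fingers":1},{"turn":[0,0,0],"slide":[0.0015,0,0.25],"fingers":1},{"turn":[0,0,0],"slide":[0.0015,0,0.309],"fingers":1}]'
python3 - <<'E'
from h import *
rel((.5815,-.2985,.146,155))
for n in ("side","top"): cv2.imwrite(f'pics/{n}2.png',grab_frame(n)[:,:,::-1])
a=cv2.imread('pics/side2.png')[80:230,220:400];b=cv2.imread('pics/top2.png')[120:270,400:580]
cv2.imwrite('pics/crop3.png',cv2.resize(np.hstack([a,b]),(792,330),interpolation=2))
E
```

```text
t: 2.03
eef_pos: [0.5779, -0.3021, 0.1456]
ee_rot: [-3.142, -0.0, 2.699]
force: [0.6, 0.3, 0.0]
width: 0.0873
t 2.03 p [ 0.5779 -0.3021  0.1456] rot deg [-1.8000e+02 -2.0000e-02  1.5467e+02] w 0.0873 F [0.6 0.3 0. ]
 slide [-0.0035, 0.0095, -0.0008] turn [-0.0, -0.0001, -0.0009]
```

View pics/crop3.png

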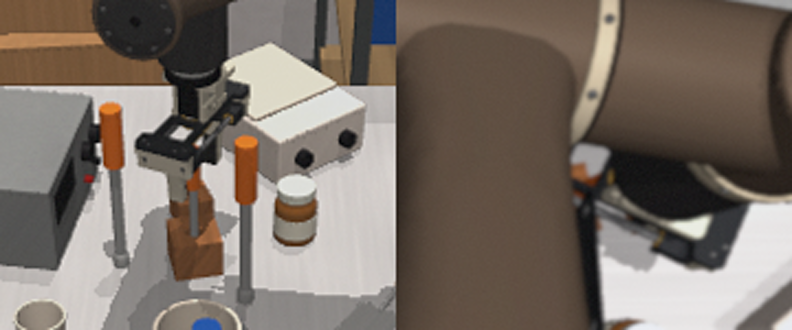

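The handle is between the fingers. I'll correct the small offset and then close.

```bash
python3 -m crank '[{"turn":[0,0,0],"slide":[-0.0035,0.0095,0],"fingers":1},{"turn":[0,0,0],"slide":[-0.0035,0.0095,0],"fingers":1},{"turn":[0,0,0],"slide":[-0.0035,0.0095,0],"fingers":0}]'
python3 - <<'E'
from h import *
rel((.5815,-.2985,.146,155))
E
```

```text
t: 2.38
eef_pos: [0.5847, -0.2977, 0.1499]
ee_rot: [3.141, 0.004, 2.702]
force: [0.2, 0.8, 0.3]
width: 0.0845
t 2.38 p [ 0.5847 -0.2977  0.1499] rot deg [179.98   0.23 154.79] w 0.0845 F [0.2 0.8 0.3]
 slide [0.0051, -0.0041, 0.0077] turn [0.0001, 0.0006, -0.0006]
```

```bash
python3 -m crank '[{"turn":[0,0,0],"slide":[0,0,0],"fingers":0},{"turn":[0,0,0],"slide":[0,0,0],"fingers":0},{"turn":[0,0,0],"slide":[0,0,0],"fingers":0}]'
python3 - <<'E'
from h import *
rel((.5815,-.2985,.146,155))
E
```

```text
t: 2.63
eef_pos: [0.5836, -0.2971, 0.1481]
ee_rot: [3.141, 0.001, 2.702]
force: [0.0, 0.4, 0.2]
width: 0.0664
t 2.63 p [ 0.5836 -0.2971  0.1481] rot deg [1.7998e+02 9.0000e-02 1.5479e+02] w 0.0664 F [0.  0.4 0.2]
 slide [0.0026, -0.0043, 0.0041] turn [0.0001, 0.0002, -0.0006]
```

```bash
python3 -m crank '[{"turn":[0,0,0],"slide":[0.0025,-0.004,0.004],"fingers":0},{"turn":[0,0,0],"slide":[0.0025,-0.004,0.004],"fingers":-1},{"turn":[0,0,0],"slide":[0.0025,-0.004,0.004],"fingers":-1},{"turn":[0,0,0],"slide":[0.0025,-0.004,0.004],"fingers":-1},{"turn":[0,0,0],"slide":[0.0025,-0.004,0.004],"fingers":-1}]' 40
python3 -m crank '[{"turn":[0,0,0],"slide":[0,0,0],"fingers":-1},{"turn":[0,0,0],"slide":[0,0,0],"fingers":-1},{"turn":[0,0,0],"slide":[0,0,0],"fingers":-1},{"turn":[0,0,0],"slide":[0,0,0],"fingers":-1}]' 40
python3 - <<'E'
from h import *
rel((.5815,-.2985,.146,155))
E
```

```text
t: 3.05
eef_pos: [0.5812, -0.2983, 0.145]
ee_rot: [-3.142, -0.0, 2.702]
force: [-0.2, 0.0, -0.6]
width: 0.0329
t: 3.38
eef_pos: [0.5813, -0.2983, 0.145]
ee_rot: [3.142, -0.0, 2.701]
force: [0.7, 0.3, -0.7]
width: 0.0215
t 3.38 p [ 0.5813 -0.2983  0.145 ] rot deg [180.    -0.   154.78] w 0.0215 F [ 0.7  0.3 -0.7]
 slide [-0.0006, -0.0002, -0.002] turn [0.0, -0.0, -0.0006]
```

```bash
python3 -m crank '[{"turn":[0,0,0],"slide":[0,0,0],"fingers":-1},{"turn":[0,0,0],"slide":[0,0,-0.03],"fingers":-1},{"turn":[0,0,0],"slide":[0,0,-0.07],"fingers":-1},{"turn":[0,0,0],"slide":[0,0,-0.11],"fingers":-1},{"turn":[0,0,0],"slide":[0,0,-0.15],"fingers":-1}]'
python3 -m crank '[{"turn":[0,0,0],"slide":[0,0,-0.05],"fingers":-1},{"turn":[0,0,0],"slide":[0,0,-0.08],"fingers":-1},{"turn":[0,0,0],"slide":[0,0,-0.08],"fingers":-1}]'
python3 - <<'E'
from h import *
rel((.571,-.078,.255,205))
for n in ("side","top"): cv2.imwrite(f'pics/{n}3.png',grab_frame(n)[:,:,::-1])
a=cv2.imread('pics/side3.png')[80:250,220:400];b=cv2.imread('pics/top3.png')[120:290,400:580]
cv2.imwrite('pics/crop4.png',cv2.resize(np.hstack([a,b]),(792,374),interpolation=2))
E
```

```text
t: 3.8
eef_pos: [0.581, -0.2982, 0.2205]
ee_rot: [-3.141, -0.001, 2.701]
force: [1.0, 0.5, -0.9]
width: 0.0216
t: 4.05
eef_pos: [0.5827, -0.299, 0.2642]
ee_rot: [3.141, 0.006, 2.702]
force: [0.0, -0.6, -0.9]
width: 0.0215
t 4.05 p [ 0.5827 -0.299   0.2642] rot deg [179.98   0.34 154.81] w 0.0215 F [ 0.  -0.6 -0.9]
 slide [0.2094, 0.39, 0.0173] turn [-0.0004, 0.0009, -0.1394]
```

View pics/crop4.png

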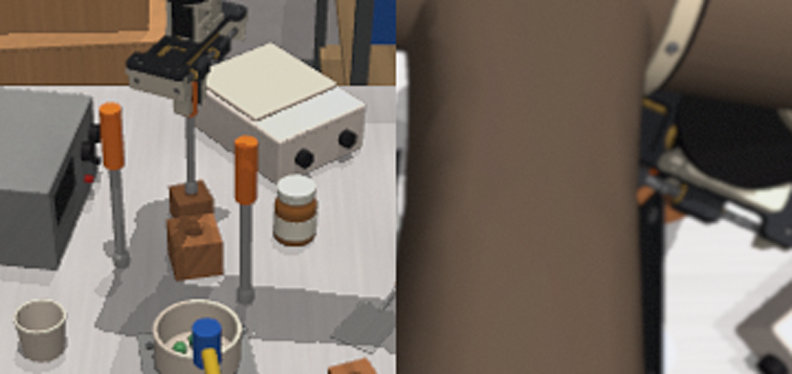

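The rod is held upright and is clear of the stand. Next I carry it over the crucible, turning 50° on the way.

```bash
python3 -m crank '[{"turn":[0,0,-0.018],"slide":[0.015,0.028,0],"fingers":-1},{"turn":[0,0,-0.036],"slide":[0.045,0.084,0],"fingers":-1},{"turn":[0,0,-0.054],"slide":[0.075,0.14,0],"fingers":-1},{"turn":[0,0,-0.072],"slide":[0.105,0.196,0],"fingers":-1},{"turn":[0,0,-0.09],"slide":[0.135,0.252,0],"fingers":-1}]'
python3 - <<'E'
from h import *
rel((.571,-.078,.255,205))
E
```

```text
t: 4.57
eef_pos: [0.5727, -0.1542, 0.2581]
ee_rot: [3.141, -0.003, -3.011]
force: [0.7, -0.2, -1.2]
width: 0.0218
t 4.57 p [ 0.5727 -0.1542  0.2581] rot deg [ 1.7996e+02 -1.6000e-01 -1.7254e+02] w 0.0218 F [ 0.7 -0.2 -1.2]
 slide [-0.0165, 0.1516, 0.0063] turn [0.0002, -0.0004, -0.0487]
```

```bash
python3 -m crank '[{"turn":[0,0,-0.018],"slide":[-0.006,0.05,0],"fingers":-1},{"turn":[0,0,-0.036],"slide":[-0.012,0.1,0],"fingers":-1},{"turn":[0,0,-0.049],"slide":[-0.016,0.151,0.006],"fingers":-1},{"turn":[0,0,-0.049],"slide":[-0.016,0.151,0.006],"fingers":-1},{"turn":[0,0,-0.049],"slide":[-0.016,0.151,0.006],"fingers":-1}]'
python3 - <<'E'
from h import *
rel((.571,-.078,.255,205),(.571,-.078,.156,205))
for n in ("side","top"): cv2.imwrite(f'pics/{n}4.png',grab_frame(n)[:,:,::-1])
a=cv2.imread('pics/side4.png')[80:280,220:400];b=cv2.imread('pics/top4.png')[120:320,300:480]
cv2.imwrite('pics/crop5.png',cv2.resize(np.hstack([a,b]),(792,440),interpolation=2))
E
```

```text
t: 4.98
eef_pos: [0.5716, -0.0783, 0.2555]
ee_rot: [3.14, -0.002, -2.706]
force: [0.4, -0.9, -1.8]
width: 0.0213
t 4.98 p [ 0.5716 -0.0783  0.2555] rot deg [ 1.7994e+02 -1.3000e-01 -1.5506e+02] w 0.0213 F [ 0.4 -0.9 -1.8]
 slide [0.0007, 0.001, 0.001] turn [0.0002, -0.0004, -0.0002]
 slide [0.0003, 0.0008, 0.199] turn [0.0002, -0.0004, -0.0002]
```

View pics/crop5.png

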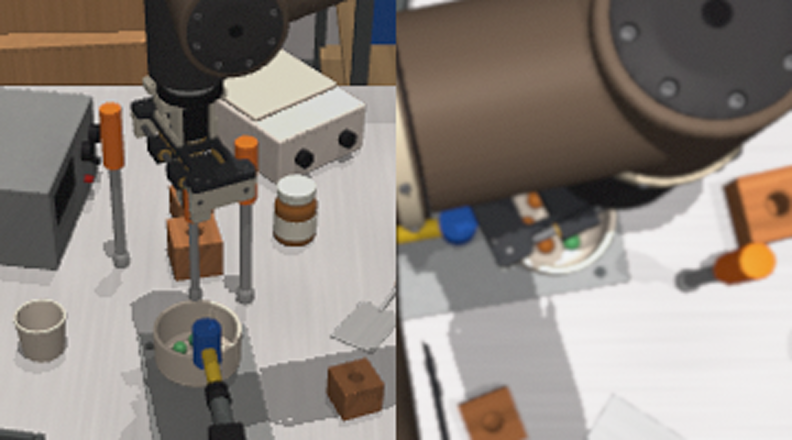

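```bash
python3 -c "
from h import *
print(proj('side',(.571,-.078,.12)))"
python3 -m crank '[{"turn":[0,0,0],"slide":[0,0,0.04],"fingers":-1},{"turn":[0,0,0],"slide":[0,0,0.09],"fingers":-1},{"turn":[0,0,0],"slide":[0,0,0.14],"fingers":-1},{"turn":[0,0,0],"slide":[0,0,0.18],"fingers":-1},{"turn":[0,0,0],"slide":[0,0,0.196],"fingers":-1}]'
python3 -m crank '[{"turn":[0,0,0],"slide":[0,0,0],"fingers":-1},{"turn":[0,0,0],"slide":[0,0,0],"fingers":-1}]'
python3 - <<'E'
from h import *
rel((.571,-.078,.156,205))
E
```

```text
[309.26092496 215.42174939]
t: 5.5
eef_pos: [0.5703, -0.0807, 0.1554]
ee_rot: [3.14, -0.005, -2.711]
force: [-0.6, -0.3, -1.6]
width: 0.0217
t: 5.67
eef_pos: [0.5726, -0.0804, 0.1593]
ee_rot: [-3.141, -0.001, -2.709]
force: [0.4, -0.6, -0.6]
width: 0.0216
t 5.67 p [ 0.5726 -0.0804  0.1593] rot deg [-1.7998e+02 -3.0000e-02 -1.5523e+02] w 0.0216 F [ 0.4 -0.6 -0.6]
 slide [0.0009, 0.0057, 0.0066] turn [-0.0001, -0.0001, -0.0006]
```

```bash
python3 - <<'E'
from h import *
s=get_state(); R=Ro.from_euler('xyz',[np.pi,0,s['ee_rot'][2]])
c=np.array([.571,-.078,.1545]); y=.175; r=.0195
P=lambda a: c+r*np.array([np.cos(a+y),np.sin(a+y),0])
def f(st,pts): 
    for p in pts: print('  ',np.round(R.inv().apply(p-st)/.5,3).tolist())
print('entry'); st=s['eef_pos']; f(st,[c,c+(P(0)-c)*.5,P(0),P(0)])
for k in range(4):
    print('quarter',k); f(P(k*np.pi/2),[P(k*np.pi/2+(i+1)*np.pi/10) for i in range(5)])
E
```

```text
entry
   [0.001, 0.006, 0.01]
   [-0.018, 0.001, 0.01]
   [-0.037, -0.004, 0.01]
   [-0.037, -0.004, 0.01]
quarter 0
   [-0.001, 0.012, 0.0]
   [0.001, 0.024, 0.0]
   [0.008, 0.035, 0.0]
   [0.017, 0.043, 0.0]
   [0.028, 0.048, 0.0]
quarter 1
   [0.012, 0.001, 0.0]
   [0.024, -0.001, -0.0]
   [0.035, -0.008, -0.0]
   [0.043, -0.017, -0.0]
   [0.048, -0.028, -0.0]
quarter 2
   [0.001, -0.012, -0.0]
   [-0.001, -0.024, -0.0]
   [-0.008, -0.035, -0.0]
   [-0.017, -0.043, -0.0]
   [-0.028, -0.048, -0.0]
quarter 3
   [-0.012, -0.001, -0.0]
   [-0.024, 0.001, 0.0]
   [-0.035, 0.008, 0.0]
   [-0.043, 0.017, 0.0]
   [-0.048, 0.028, 0.0]
```

```bash
python3 -m crank '[{"turn":[0,0,0],"slide":[0.001,0.006,0.01],"fingers":-1},{"turn":[0,0,0],"slide":[-0.018,0.001,0.01],"fingers":-1},{"turn":[0,0,0],"slide":[-0.037,-0.004,0.01],"fingers":-1},{"turn":[0,0,0],"slide":[-0.037,-0.004,0.01],"fingers":-1},{"turn":[0,0,0],"slide":[-0.037,-0.004,0.01],"fingers":-1}]'
python3 - <<'E'
from h import *
rel((.571+.0192,-.078+.0034,.1545,205))
E
```

```text
t: 6.08
eef_pos: [0.5911, -0.0734, 0.1544]
ee_rot: [-3.141, 0.001, -2.708]
force: [-0.2, 0.0, -1.2]
width: 0.0214
t 6.08 p [ 0.5911 -0.0734  0.1544] rot deg [-1.7998e+02  4.0000e-02 -1.5516e+02] w 0.0214 F [-0.2  0.  -1.2]
 slide [0.0025, -0.0014, -0.0003] turn [-0.0, 0.0001, -0.0004]
```

Position is good (about 1 mm off). Now the first full circle.

```bash

python3 -m crank '[{"turn":[0,0,0],"slide":[-0.001,0.012,0],"fingers":-1},{"turn":[0,0,0],"slide":[0.001,0.024,0],"fingers":-1},{"turn":[0,0,0],"slide":[0.008,0.035,0],"fingers":-1},{"turn":[0,0,0],"slide":[0.017,0.043,0],"fingers":-1},{"turn":[0,0,0],"slide":[0.028,0.048,0],"fingers":-1}]'
python3 -m crank '[{"turn":[0,0,0],"slide":[0.012,0.001,0],"fingers":-1},{"turn":[0,0,0],"slide":[0.024,-0.001,0],"fingers":-1},{"turn":[0,0,0],"slide":[0.035,-0.008,0],"fingers":-1},{"turn":[0,0,0],"slide":[0.043,-0.017,0],"fingers":-1},{"turn":[0,0,0],"slide":[0.048,-0.028,0],"fingers":-1}]'
python3 -m crank '[{"turn":[0,0,0],"slide":[0.001,-0.012,0],"fingers":-1},{"turn":[0,0,0],"slide":[-0.001,-0.024,0],"fingers":-1},{"turn":[0,0,0],"slide":[-0.008,-0.035,0],"fingers":-1},{"turn":[0,0,0],"slide":[-0.017,-0.043,0],"fingers":-1},{"turn":[0,0,0],"slide":[-0.028,-0.048,0],"fingers":-1}]'
python3 -m crank '[{"turn":[0,0,0],"slide":[-0.012,-0.001,0],"fingers":-1},{"turn":[0,0,0],"slide":[-0.024,0.001,0],"fingers":-1},{"turn":[0,0,0],"slide":[-0.035,0.008,0],"fingers":-1},{"turn":[0,0,0],"slide":[-0.043,0.017,0],"fingers":-1},{"turn":[0,0,0],"slide":[-0.048,0.028,0],"fingers":-1}]'
python3 - <<'E'
from h import *
rel((.571+.0192,-.078+.0034,.1545,205))
for n in ("side","top"): cv2.imwrite(f'pics/{n}5.png',grab_frame(n)[:,:,::-1])
a=cv2.imread('pics/side5.png')[80:280,220:400];b=cv2.imread('pics/top5.png')[120:320,300:480]
cv2.imwrite('pics/crop6.png',cv2.resize(np.hstack([a,b]),(792,440),interpolation=2))
E
```

```text
t: 6.5
eef_pos: [0.5664, -0.0572, 0.1541]
ee_rot: [3.142, 0.0, -2.708]
force: [0.2, -0.0, -0.8]
width: 0.0214
t: 6.92
eef_pos: [0.5509, -0.0813, 0.1542]
ee_rot: [-3.142, 0.0, -2.708]
force: [-0.4, -0.6, -1.4]
width: 0.0217
t: 7.33
eef_pos: [0.5749, -0.097, 0.1538]
ee_rot: [-3.142, -0.0, -2.709]
force: [-0.0, -0.5, -1.8]
width: 0.0215
t: 7.75
eef_pos: [0.5903, -0.0728, 0.1538]
ee_rot: [3.142, -0.0, -2.708]
force: [-0.0, -0.0, -1.8]
width: 0.0213
t 7.75 p [ 0.5903 -0.0728  0.1538] rot deg [ 1.8000e+02 -1.0000e-02 -1.5516e+02] w 0.0213 F [-0.  -0.  -1.8]
 slide [0.0017, -0.0032, -0.0013] turn [0.0, -0.0, -0.0004]
```

View pics/crop6.png

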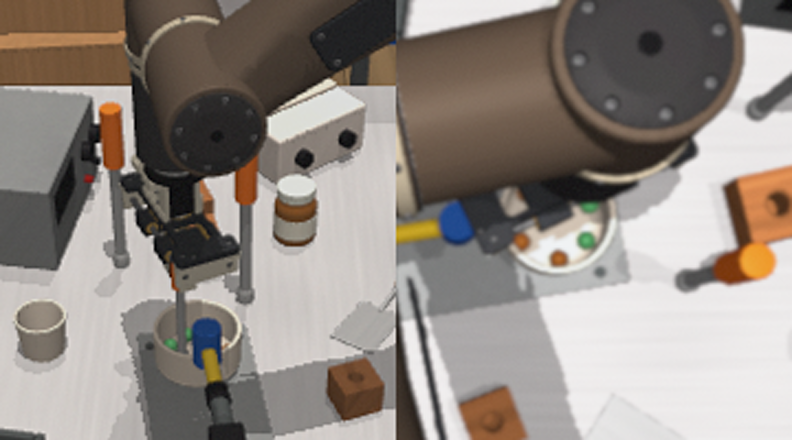

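The first circle is done: the visible marbles have been pushed out to the wall, and the rod is still upright. Now the second circle.

```bash

python3 -m crank '[{"turn":[0,0,0],"slide":[-0.001,0.01,0],"fingers":-1},{"turn":[0,0,0],"slide":[0.001,0.022,0],"fingers":-1},{"turn":[0,0,0],"slide":[0.008,0.033,0],"fingers":-1},{"turn":[0,0,0],"slide":[0.017,0.041,0],"fingers":-1},{"turn":[0,0,0],"slide":[0.028,0.046,0],"fingers":-1}]'
python3 -m crank '[{"turn":[0,0,0],"slide":[0.012,0.001,0],"fingers":-1},{"turn":[0,0,0],"slide":[0.024,-0.001,0],"fingers":-1},{"turn":[0,0,0],"slide":[0.035,-0.008,0],"fingers":-1},{"turn":[0,0,0],"slide":[0.043,-0.017,0],"fingers":-1},{"turn":[0,0,0],"slide":[0.048,-0.028,0],"fingers":-1}]'
python3 -m crank '[{"turn":[0,0,0],"slide":[0.001,-0.012,0],"fingers":-1},{"turn":[0,0,0],"slide":[-0.001,-0.024,0],"fingers":-1},{"turn":[0,0,0],"slide":[-0.008,-0.035,0],"fingers":-1},{"turn":[0,0,0],"slide":[-0.017,-0.043,0],"fingers":-1},{"turn":[0,0,0],"slide":[-0.028,-0.048,0],"fingers":-1}]'
python3 -m crank '[{"turn":[0,0,0],"slide":[-0.012,-0.001,0],"fingers":-1},{"turn":[0,0,0],"slide":[-0.024,0.001,0],"fingers":-1},{"turn":[0,0,0],"slide":[-0.035,0.008,0],"fingers":-1},{"turn":[0,0,0],"slide":[-0.043,0.017,0],"fingers":-1},{"turn":[0,0,0],"slide":[-0.048,0.028,0],"fingers":-1}]'
python3 -m crank '[{"turn":[0,0,0],"slide":[-0.001,0.006,0],"fingers":-1},{"turn":[0,0,0],"slide":[0,0.01,0],"fingers":-1},{"turn":[0,0,0],"slide":[0.018,0.005,0],"fingers":-1},{"turn":[0,0,0],"slide":[0.036,0.001,0],"fingers":-1},{"turn":[0,0,0],"slide":[0.036,0.001,0],"fingers":-1}]'
python3 - <<'E'
from h import *
rel((.571,-.078,.255,205))
for n in ("side","top"): cv2.imwrite(f'pics/{n}6.png',grab_frame(n)[:,:,::-1])
a=cv2.imread('pics/side6.png')[80:280,220:400];b=cv2.imread('pics/top6.png')[120:320,300:480]
cv2.imwrite('pics/crop7.png',cv2.resize(np.hstack([a,b]),(792,440),interpolation=2))
E
```

```text
t: 8.27
eef_pos: [0.5668, -0.0583, 0.1541]
ee_rot: [3.142, 0.0, -2.708]
force: [-0.2, -0.8, -1.0]
width: 0.0214
t: 8.68
eef_pos: [0.5514, -0.0822, 0.1542]
ee_rot: [-3.142, 0.0, -2.708]
force: [-0.4, 0.2, -1.1]
width: 0.0214
t: 9.1
eef_pos: [0.5753, -0.0979, 0.1538]
ee_rot: [-3.142, -0.0, -2.709]
force: [0.8, -1.0, -0.5]
width: 0.0213
t: 9.52
eef_pos: [0.5907, -0.0737, 0.1539]
ee_rot: [3.142, -0.0, -2.708]
force: [-0.2, 0.5, -1.4]
width: 0.0216
t: 9.93
eef_pos: [0.5719, -0.0827, 0.1541]
ee_rot: [3.141, -0.001, -2.709]
force: [-0.8, -0.1, -1.3]
width: 0.0218
t 9.93 p [ 0.5719 -0.0827  0.1541] rot deg [ 1.7997e+02 -4.0000e-02 -1.5521e+02] w 0.0218 F [-0.8 -0.1 -1.3]
 slide [-0.0022, 0.0094, -0.2018] turn [0.0001, -0.0001, -0.0006]
```

View pics/crop7.png

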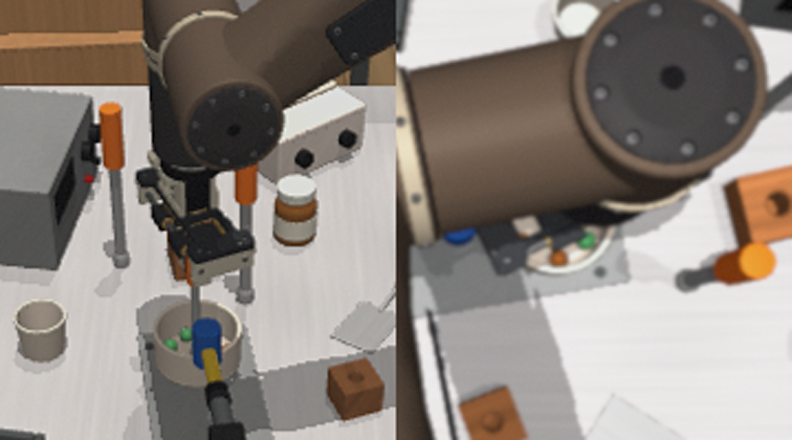

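```bash

python3 -m crank '[{"turn":[0,0,0],"slide":[0,0.004,-0.05],"fingers":-1},{"turn":[0,0,0],"slide":[-0.002,0.009,-0.12],"fingers":-1},{"turn":[0,0,0],"slide":[-0.002,0.009,-0.19],"fingers":-1},{"turn":[0,0,0],"slide":[-0.002,0.009,-0.22],"fingers":-1},{"turn":[0,0,0],"slide":[-0.002,0.009,-0.22],"fingers":-1}]'
python3 - <<'E'
from h import *
rel((.5815,-.2985,.265,155))
E
```

```text
t: 10.45
eef_pos: [0.575, -0.0775, 0.2691]
ee_rot: [-3.138, 0.007, -2.708]
force: [0.8, 0.9, -0.6]
width: 0.0217
t 10.45 p [ 0.575  -0.0775  0.2691] rot deg [-179.82    0.42 -155.16] w 0.0217 F [ 0.8  0.9 -0.6]
 slide [0.174, -0.4065, 0.0082] turn [0.0, 0.0013, 0.1384]
```

```bash

python3 -m crank '[{"turn":[0,0,0.018],"slide":[0.012,-0.029,0],"fingers":-1},{"turn":[0,0,0.036],"slide":[0.037,-0.087,0],"fingers":-1},{"turn":[0,0,0.054],"slide":[0.062,-0.145,0],"fingers":-1},{"turn":[0,0,0.072],"slide":[0.087,-0.203,0],"fingers":-1},{"turn":[0,0,0.09],"slide":[0.112,-0.261,0],"fingers":-1}]'
python3 - <<'E'
from h import *
rel((.5815,-.2985,.265,155))
E
```

```text
t: 10.87
eef_pos: [0.5764, -0.2204, 0.2632]
ee_rot: [3.141, -0.001, 3.004]
force: [0.2, 0.0, -0.6]
width: 0.0215
t 10.87 p [ 0.5764 -0.2204  0.2632] rot deg [ 1.7999e+02 -4.0000e-02  1.7212e+02] w 0.0215 F [ 0.2  0.  -0.6]
 slide [-0.0315, -0.1533, -0.0036] turn [0.0, -0.0001, 0.0476]
```

```bash

python3 -m crank '[{"turn":[0,0,0.018],"slide":[-0.01,-0.05,0],"fingers":-1},{"turn":[0,0,0.036],"slide":[-0.02,-0.1,0],"fingers":-1},{"turn":[0,0,0.047],"slide":[-0.031,-0.153,0],"fingers":-1},{"turn":[0,0,0.047],"slide":[-0.031,-0.153,0],"fingers":-1},{"turn":[0,0,0.047],"slide":[-0.031,-0.153,0],"fingers":-1}]'
python3 - <<'E'
from m import *
rel((.5815,-.2985,.265,155))
f={n:grab_frame(n) for n in ("side","top")}
for n in f: cv2.imwrite(f'pics/{n}7.png',f[n][:,:,::-1])
a=cv2.imread('pics/side7.png')[80:280,220:400];b=cv2.imread('pics/top7.png')[120:320,300:480]
cv2.imwrite('pics/crop8.png',cv2.resize(np.hstack([a,b]),(792,440),interpolation=2))
E
```

```text
t: 11.28
eef_pos: [0.5814, -0.2985, 0.2624]
ee_rot: [-3.141, -0.002, 2.712]
force: [0.2, 0.3, -1.0]
width: 0.0216
t 11.28 p [ 0.5814 -0.2985  0.2624] rot deg [-1.7999e+02 -1.2000e-01  1.5536e+02] w 0.0216 F [ 0.2  0.3 -1. ]
 slide [-0.0001, -0.0, -0.0051] turn [-0.0, -0.0003, 0.001]
```

View pics/crop8.png

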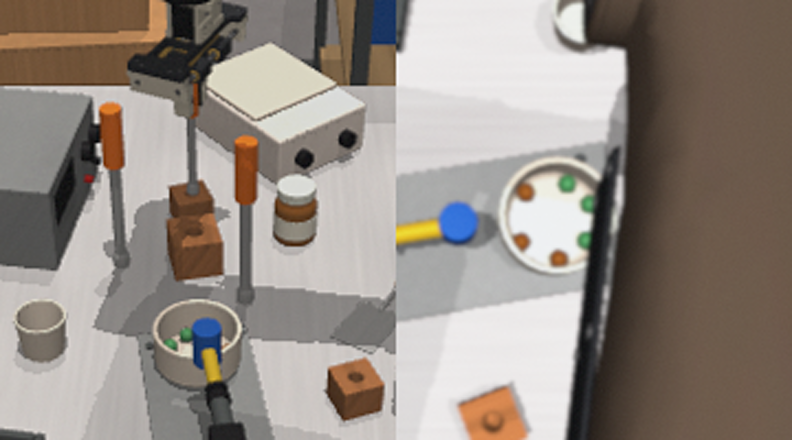

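All six marbles lie against the wall, 12 mm or more from their starts and inside the crucible. The rod is over the hole, so I'm lowering it.

```bash

python3 -m crank '[{"turn":[0,0,0],"slide":[0,0,0.03],"fingers":-1},{"turn":[0,0,0],"slide":[0,0,0.06],"fingers":-1},{"turn":[0,0,0],"slide":[0,0,0.09],"fingers":-1},{"turn":[0,0,0],"slide":[0,0,0.112],"fingers":-1},{"turn":[0,0,0],"slide":[0,0,0.112],"fingers":-1}]'
python3 -m crank '[{"turn":[0,0,0],"slide":[0,0,0],"fingers":-1},{"turn":[0,0,0],"slide":[0,0,0],"fingers":-1}]'
python3 - <<'E'
from h import *
rel((.5814,-.2985,.146,155))
cv2.imwrite('pics/side8.png',cv2.resize(grab_frame('side')[90:220,260:360,::-1],(600,600*13//10)[:2] if 0 else (460,598),interpolation=2))
E
```

```text
t: 11.8
eef_pos: [0.5809, -0.2956, 0.2054]
ee_rot: [-3.141, -0.004, 2.715]
force: [-0.6, 0.5, -2.1]
width: 0.0215
t: 11.97
eef_pos: [0.5827, -0.2969, 0.209]
ee_rot: [-3.141, 0.001, 2.715]
force: [-0.6, 0.2, -1.3]
width: 0.022
t 11.97 p [ 0.5827 -0.2969  0.209 ] rot deg [-1.7999e+02  7.0000e-02  1.5556e+02] w 0.022 F [-0.6  0.2 -1.3]
 slide [0.0011, -0.004, 0.1261] turn [-0.0, 0.0002, 0.0016]
```

View pics/side8.png

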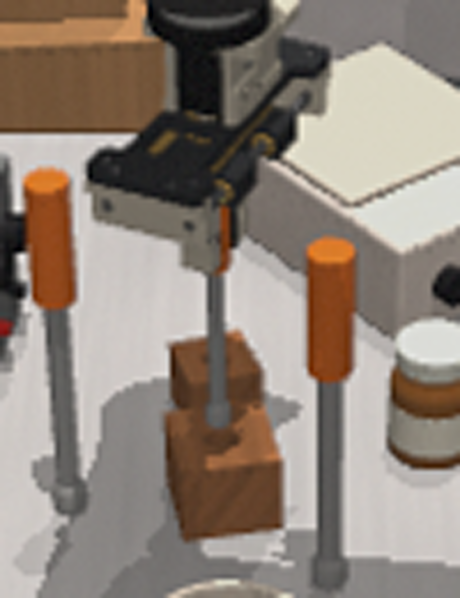

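The foot (crop 218,415) hangs just above the hole mouth (220,437), lined up. I'll correct 2 mm and insert.

```bash

python3 -m crank '[{"turn":[0,0,0],"slide":[0.001,-0.004,0.005],"fingers":-1},{"turn":[0,0,0],"slide":[0.001,-0.004,0.02],"fingers":-1},{"turn":[0,0,0],"slide":[0.001,-0.004,0.035],"fingers":-1},{"turn":[0,0,0],"slide":[0.001,-0.004,0.05],"fingers":-1},{"turn":[0,0,0],"slide":[0.001,-0.004,0.065],"fingers":-1}]'
python3 - <<'E'
from h import *
rel((.5814,-.2985,.146,155))
E
```

```text
t: 12.43
eef_pos: [0.5805, -0.2986, 0.1744]
ee_rot: [-3.142, -0.001, 2.714]
force: [-0.5, 0.8, -1.3]
width: 0.0219
t 12.43 p [ 0.5805 -0.2986  0.1744] rot deg [-1.8000e+02 -4.0000e-02  1.5549e+02] w 0.0219 F [-0.5  0.8 -1.3]
 slide [-0.0016, 0.001, 0.0567] turn [-0.0, -0.0001, 0.0014]
```

```bash

python3 -m crank '[{"turn":[0,0,0],"slide":[-0.001,0,0.015],"fingers":-1},{"turn":[0,0,0],"slide":[-0.001,0,0.03],"fingers":-1},{"turn":[0,0,0],"slide":[-0.001,0,0.045],"fingers":-1},{"turn":[0,0,0],"slide":[-0.001,0,0.054],"fingers":-1},{"turn":[0,0,0],"slide":[-0.001,0,0.054],"fingers":-1}]'
python3 - <<'E'
from h import *
rel((.5814,-.2985,.146,155))
E
```

```text
t: 12.85
eef_pos: [0.5806, -0.2986, 0.1469]
ee_rot: [-3.141, -0.002, 2.714]
force: [-0.0, 0.2, -2.7]
width: 0.0212
t 12.85 p [ 0.5806 -0.2986  0.1469] rot deg [-1.7998e+02 -1.2000e-01  1.5550e+02] w 0.0212 F [-0.   0.2 -2.7]
 slide [-0.0013, 0.0008, 0.0019] turn [-0.0, -0.0003, 0.0014]
```

```bash

python3 -m crank '[{"turn":[0,0,0],"slide":[0,0,0.001],"fingers":-0.4},{"turn":[0,0,0],"slide":[0,0,0.001],"fingers":0.3},{"turn":[0,0,0],"slide":[0,0,0.001],"fingers":0.5},{"turn":[0,0,0],"slide":[0,0,0.001],"fingers":0.5},{"turn":[0,0,0],"slide":[0,0,0.001],"fingers":0.5}]'
python3 -m crank '[{"turn":[0,0,0],"slide":[0,0,0],"fingers":0.5},{"turn":[0,0,0],"slide":[0,0,0],"fingers":0.5},{"turn":[0,0,0],"slide":[0,0,0],"fingers":0.5},{"turn":[0,0,0],"slide":[0,0,0],"fingers":0.5}]'
python3 - <<'E'
from h import *
rel((.5814,-.2985,.32,155))
cv2.imwrite('pics/side9.png',cv2.resize(grab_frame('side')[90:220,260:360,::-1],(460,598),interpolation=2))
E
```

```text
t: 13.27
eef_pos: [0.5815, -0.2989, 0.1486]
ee_rot: [3.141, 0.001, 2.714]
force: [0.3, 0.7, 0.2]
width: 0.0475
t: 13.6
eef_pos: [0.5813, -0.2989, 0.1481]
ee_rot: [3.142, 0.0, 2.714]
force: [0.1, 0.0, -0.1]
width: 0.0652
t 13.6 p [ 0.5813 -0.2989  0.1481] rot deg [180.    0.  155.5] w 0.0652 F [ 0.1  0.  -0.1]
 slide [0.0001, 0.0008, -0.3438] turn [0.0, 0.0, 0.0014]
```

View pics/side9.png

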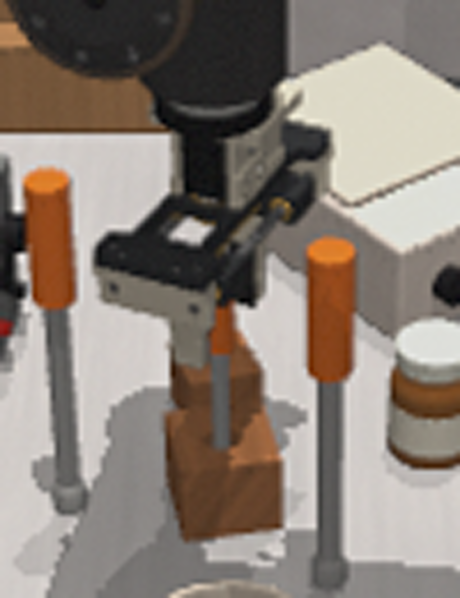

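The rod stands in its hole, released. I'm lifting straight up off it and then heading to the arm's grip.

```bash

python3 -m crank '[{"turn":[0,0,0],"slide":[0,0,-0.05],"fingers":0.7},{"turn":[0,0,0],"slide":[0,0,-0.12],"fingers":0.7},{"turn":[0,0,0],"slide":[0,0,-0.19],"fingers":0.7},{"turn":[0,0,0],"slide":[0,0,-0.26],"fingers":0.7},{"turn":[0,0,0],"slide":[0,0,-0.32],"fingers":0.7}]'
python3 -m crank '[{"turn":[0,0,-0.019],"slide":[0,0,-0.03],"fingers":0.7},{"turn":[0,0,-0.038],"slide":[0,0,-0.03],"fingers":0.7},{"turn":[0,0,-0.057],"slide":[0,0,-0.03],"fingers":0.7},{"turn":[0,0,-0.076],"slide":[0,0,-0.03],"fingers":0.7},{"turn":[0,0,-0.095],"slide":[0,0,-0.03],"fingers":0.7}]'
python3 - <<'E'
from m import *
rel((.545,.07,.25,-80))
f={n:grab_frame(n) for n in ("side","top")}
for n in f: cv2.imwrite(f'pics/{n}10.png',f[n][:,:,::-1])
E
```

```text
t: 14.07
eef_pos: [0.5813, -0.299, 0.3108]
ee_rot: [-3.142, 0.002, 2.714]
force: [1.3, -0.5, 0.7]
width: 0.0741
t: 14.48
eef_pos: [0.5812, -0.2988, 0.3231]
ee_rot: [3.142, 0.0, -2.966]
force: [-0.3, 0.4, -0.3]
width: 0.0744
t 14.48 p [ 0.5812 -0.2988  0.3231] rot deg [ 1.8000e+02  1.0000e-02 -1.6996e+02] w 0.0744 F [-0.3  0.4 -0.3]
 slide [-0.0572, 0.7389, 0.1463] turn [-0.0, 0.0, -0.2499]
```

View pics/top10.png

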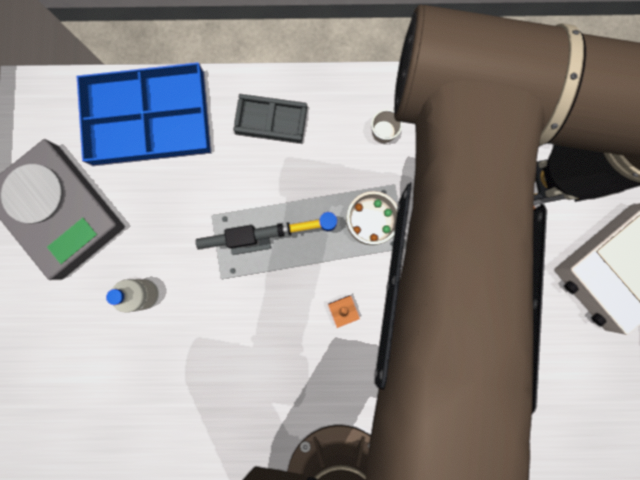

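View pics/side10.png

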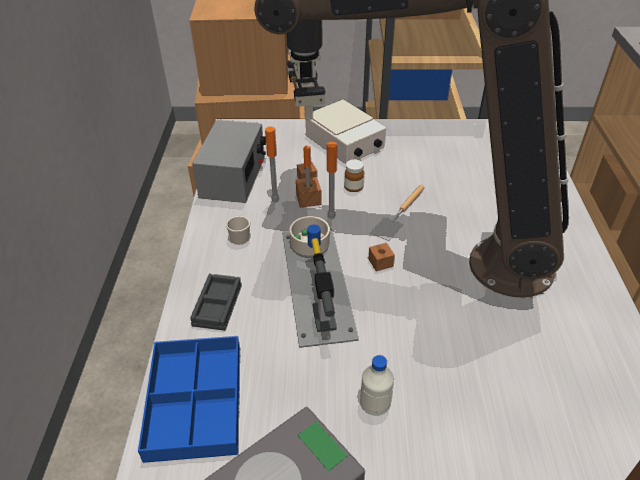

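```bash

python3 -m crank '[{"turn":[0,0,-0.019],"slide":[-0.005,0.06,0],"fingers":0.7},{"turn":[0,0,-0.038],"slide":[-0.01,0.135,0],"fingers":0.7},{"turn":[0,0,-0.057],"slide":[-0.016,0.21,0],"fingers":0.7},{"turn":[0,0,-0.076],"slide":[-0.022,0.285,0],"fingers":0.7},{"turn":[0,0,-0.095],"slide":[-0.028,0.36,0],"fingers":0.7}]'
python3 - <<'E'
from h import *
rel((.545,.07,.25,-80))
E
```

```text
t: 15.0
eef_pos: [0.5642, -0.1176, 0.323]
ee_rot: [-3.142, 0.0, -2.375]
force: [1.0, 0.7, -0.5]
width: 0.074
t 15.0 p [ 0.5642 -0.1176  0.323 ] rot deg [-1.8000e+02  1.0000e-02 -1.3607e+02] w 0.074 F [ 1.   0.7 -0.5]
 slide [-0.2326, 0.297, 0.1461] turn [-0.0, 0.0, -0.1558]
```

```bash

python3 -m crank '[{"turn":[0,0,-0.019],"slide":[-0.046,0.059,0],"fingers":0.7},{"turn":[0,0,-0.038],"slide":[-0.093,0.118,0],"fingers":0.7},{"turn":[0,0,-0.057],"slide":[-0.14,0.178,0],"fingers":0.7},{"turn":[0,0,-0.076],"slide":[-0.186,0.237,0],"fingers":0.7},{"turn":[0,0,-0.095],"slide":[-0.232,0.297,0],"fingers":0.7}]'
python3 - <<'E'
from h import *
rel((.545,.07,.25,-80))
E
```

```text
t: 15.42
eef_pos: [0.5448, 0.0701, 0.3234]
ee_rot: [-3.141, 0.0, -1.777]
force: [0.6, -0.3, 0.4]
width: 0.0743
t 15.42 p [0.5448 0.0701 0.3234] rot deg [-1.7997e+02  2.0000e-02 -1.0184e+02] w 0.0743 F [ 0.6 -0.3  0.4]
 slide [0.0002, -0.0003, 0.1467] turn [-0.0001, 0.0, -0.0607]
```

```bash

python3 -m crank '[{"turn":[0,0,-0.019],"slide":[0,0,0.05],"fingers":0.7},{"turn":[0,0,-0.038],"slide":[0,0,0.1],"fingers":0.7},{"turn":[0,0,-0.057],"slide":[0,0,0.147],"fingers":0.7},{"turn":[0,0,-0.061],"slide":[0,0,0.147],"fingers":0.7},{"turn":[0,0,-0.061],"slide":[0,0,0.147],"fingers":0.7}]'
python3 - <<'E'
from h import *
rel((.545,.07,.111,-80))
for n in ("side","top"): cv2.imwrite(f'pics/{n}11.png',grab_frame(n)[:,:,::-1])
a=cv2.imread('pics/side11.png')[150:310,240:400];b=cv2.imread('pics/top11.png')[150:310,220:380]
cv2.imwrite('pics/crop11.png',cv2.resize(np.hstack([a,b]),(792,396),interpolation=2))
E
```

```text
t: 15.83
eef_pos: [0.5445, 0.0683, 0.2481]
ee_rot: [3.139, -0.001, -1.398]
force: [0.3, 0.1, 0.7]
width: 0.0748
t 15.83 p [0.5445 0.0683 0.2481] rot deg [ 1.7984e+02 -4.0000e-02 -8.0080e+01] w 0.0748 F [0.3 0.1 0.7]
 slide [-0.0035, -0.0023, 0.2741] turn [0.0005, -0.0001, -0.0002]
```

View pics/crop11.png

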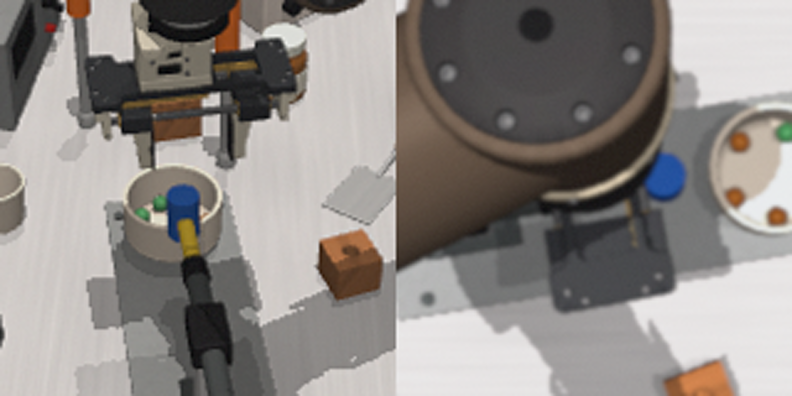

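The jaws straddle the yellow grip and are crosswise to the arm. Descending.

```bash

python3 -m crank '[{"turn":[0,0,0],"slide":[-0.003,-0.002,0.06],"fingers":0.7},{"turn":[0,0,0],"slide":[-0.003,-0.002,0.12],"fingers":0.7},{"turn":[0,0,0],"slide":[-0.003,-0.002,0.18],"fingers":0.7},{"turn":[0,0,0],"slide":[-0.003,-0.002,0.23],"fingers":0.7},{"turn":[0,0,0],"slide":[-0.003,-0.002,0.273],"fingers":0.7}]'
python3 -m crank '[{"turn":[0,0,0],"slide":[0,0,0],"fingers":0.4},{"turn":[0,0,0],"slide":[0,0,0],"fingers":0.2},{"turn":[0,0,0],"slide":[0,0,0],"fingers":0}]'
python3 - <<'E'
from h import *
rel((.545,.07,.111,-80))
E
```

```text
t: 16.35
eef_pos: [0.5463, 0.07, 0.1124]
ee_rot: [-3.141, 0.0, -1.399]
force: [0.0, -0.9, 0.3]
width: 0.0745
t: 16.6
eef_pos: [0.5474, 0.0704, 0.1149]
ee_rot: [-3.139, 0.0, -1.396]
force: [-0.5, 0.8, 0.1]
width: 0.06
t 16.6 p [0.5474 0.0704 0.1149] rot deg [-1.7985e+02  1.0000e-02 -7.9990e+01] w 0.06 F [-0.5  0.8  0.1]
 slide [-0.0001, 0.005, 0.0078] turn [-0.0004, 0.0, 0.0]
```

```bash

python3 -m crank '[{"turn":[0,0,0],"slide":[0,0.005,0.008],"fingers":0},{"turn":[0,0,0],"slide":[0,0.005,0.008],"fingers":0},{"turn":[0,0,0],"slide":[0,0.005,0.008],"fingers":-1},{"turn":[0,0,0],"slide":[0,0.005,0.008],"fingers":-1},{"turn":[0,0,0],"slide":[0,0.005,0.008],"fingers":-1}]' 50
python3 -m crank '[{"turn":[0,0,0],"slide":[0,0,0],"fingers":-1},{"turn":[0,0,0],"slide":[0,0,0],"fingers":-1},{"turn":[0,0,0],"slide":[0,0,0],"fingers":-1},{"turn":[0,0,0],"slide":[0,0,0],"fingers":-1},{"turn":[0,0,0],"slide":[0,0,0],"fingers":-1}]' 50
python3 - <<'E'
from h import *
s=get_state();p=s['eef_pos']
d=np.array([.174,-.985,0])
rel(p+.05*d,p+.1*d)
E
```

```text
t: 17.02
eef_pos: [0.5438, 0.0697, 0.1096]
ee_rot: [-3.141, 0.0, -1.395]
force: [0.3, 0.2, -0.5]
width: 0.0292
t: 17.43
eef_pos: [0.5471, 0.0705, 0.1097]
ee_rot: [-3.135, 0.0, -1.395]
force: [12.7, -0.9, -6.9]
width: 0.0167
t 17.43 p [0.5471 0.0705 0.1097] rot deg [-1.7964e+02  2.0000e-02 -7.9910e+01] w 0.0167 F [12.7 -0.9 -6.9]
 slide [0.1, 0.0001, -0.0]
 slide [0.2, 0.0003, -0.0001]
```

```bash

python3 -m crank '[{"turn":[0,0,0],"slide":[0,-0.006,0],"fingers":-1},{"turn":[0,0,0],"slide":[0,-0.006,0],"fingers":-1},{"turn":[0,0,0],"slide":[0,-0.006,0],"fingers":-1}]' 50
python3 - <<'E'
from h import *
s=get_state();p=s['eef_pos']
rel(p)
E
```

```text
t: 17.68
eef_pos: [0.5472, 0.0704, 0.1097]
ee_rot: [-3.141, 0.0, -1.395]
force: [-0.5, 1.4, 4.6]
width: 0.0164
t 17.68 p [0.5472 0.0704 0.1097] rot deg [-1.7994e+02  2.0000e-02 -7.9940e+01] w 0.0164 F [-0.5  1.4  4.6]
 slide [0.0, 0.0, 0.0]
```

```bash
python3 - <<'E'
from h import *
for a,b in [((211.5,214.65),(394.9,184.7)),((221.8,279.4),(405.9,247.9))]:
    p,q=onz('top',*a,.008),onz('top',*b,.008); d=q-p; print(p,q,np.linalg.norm(d),np.degrees(np.arctan2(d[0],-d[1])))
E
```

```text
[0.58799497 0.28761113 0.008     ] [ 0.65376835 -0.13525377  0.008     ] 0.42794960110274727 8.84107348555751
[0.43955887 0.26235312 0.008     ] [ 0.50754806 -0.15710539  0.008     ] 0.4249329014635002 9.206885663018737
```

Three estimates agree that the pull direction is about 9.1° from world -y. I'm pulling out gradually.

```bash

python3 -m crank '[{"turn":[0,0,0],"slide":[0.02,0,0],"fingers":-1},{"turn":[0,0,0],"slide":[0.04,0.001,0],"fingers":-1},{"turn":[0,0,0],"slide":[0.06,0.001,0],"fingers":-1},{"turn":[0,0,0],"slide":[0.08,0.001,0],"fingers":-1},{"turn":[0,0,0],"slide":[0.1,0.002,0],"fingers":-1}]'
python3 - <<'E'
from h import *
s=get_state();p=s['eef_pos']; d=np.array([.158,-.987,0]); p0=np.array([.5472,.0704,.1097])
print('ext',(p-p0)@d, 'lat',np.cross(d,p-p0)[2]); rel(p0+.1*d)
E
```

```text
t: 18.1
eef_pos: [0.555, 0.0215, 0.1097]
ee_rot: [-3.14, 0.001, -1.395]
force: [-0.5, 8.3, 3.7]
width: 0.0168
ext 0.0495021190602812 lat -3.0757979918712326e-05
t 18.1 p [0.555  0.0215 0.1097] rot deg [-1.7989e+02  8.0000e-02 -7.9920e+01] w 0.0168 F [-0.5  8.3  3.7]
 slide [0.1009, 0.0017, -0.0002]
```

```bash

python3 -m crank '[{"turn":[0,0,0],"slide":[0.025,0,0],"fingers":-1},{"turn":[0,0,0],"slide":[0.05,0.001,0],"fingers":-1},{"turn":[0,0,0],"slide":[0.075,0.001,0],"fingers":-1},{"turn":[0,0,0],"slide":[0.1,0.002,0],"fingers":-1},{"turn":[0,0,0],"slide":[0.101,0.002,0],"fingers":-1}]'
python3 -m crank '[{"turn":[0,0,0],"slide":[0,0,0],"fingers":-1},{"turn":[0,0,0],"slide":[0,0,0],"fingers":-1},{"turn":[0,0,0],"slide":[0,0,0],"fingers":-1}]'
python3 - <<'E'
from h import *
s=get_state();p=s['eef_pos']; d=np.array([.158,-.987,0]); p0=np.array([.5472,.0704,.1097])
print('ext',(p-p0)@d, 'lat',np.cross(d,p-p0)[2]); rel(p0+.1*d)
for n in ("side","top"): cv2.imwrite(f'pics/{n}12.png',grab_frame(n)[:,:,::-1])
a=cv2.imread('pics/side12.png')[190:290,270:370];b=cv2.imread('pics/top12.png')[170:270,240:340]
cv2.imwrite('pics/crop12.png',cv2.resize(np.hstack([a,b]),(800,400),interpolation=2))
E
```

```text
t: 18.52
eef_pos: [0.5631, -0.0291, 0.1097]
ee_rot: [-3.139, 0.002, -1.396]
force: [-1.8, 9.3, 5.9]
width: 0.0169
t: 18.77
eef_pos: [0.5629, -0.0278, 0.1097]
ee_rot: [-3.139, 0.002, -1.395]
force: [-0.6, 8.9, 4.3]
width: 0.0171
ext 0.0994169005353959 lat -1.2425784647314073e-05
t 18.77 p [ 0.5629 -0.0278  0.1097] rot deg [-1.7987e+02  1.0000e-01 -7.9940e+01] w 0.0171 F [-0.6  8.9  4.3]
 slide [0.001, -0.0, -0.0001]
```

View pics/crop12.png

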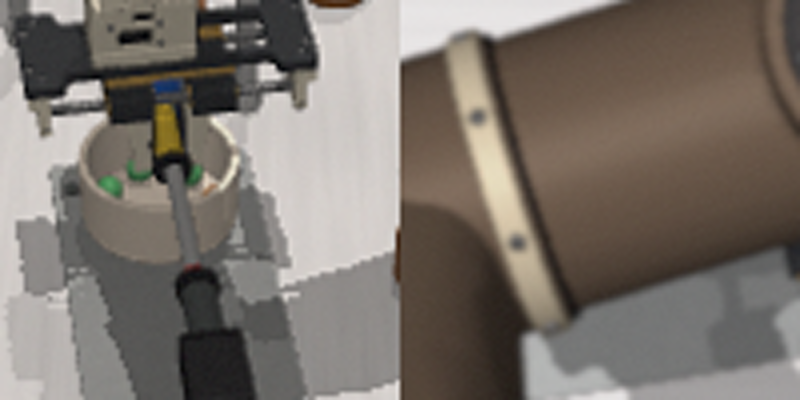

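View pics/top12.png

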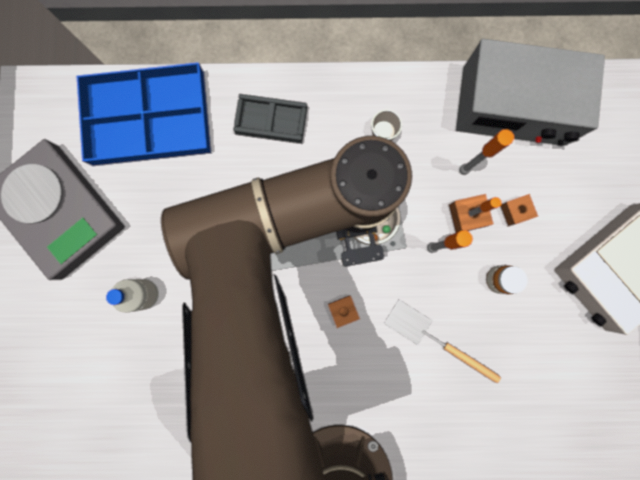

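```bash
python3 - <<'E'
from h import *
a=cv2.imread('pics/side0.png')[220:300,295:345];b=cv2.imread('pics/side12.png')[205:285,295:345]
cv2.imwrite('pics/crop13.png',cv2.resize(np.hstack([a,b]),(750,600),interpolation=0))
g=np.array([.5472,.0704,.13]); d=np.array([.158,-.987,0])
for e in (.1,):
  for k,t in [('mouth',-.042),('red rear',-.142+e),('red front',-.132+e),('collar front',-.028+e),('collar front at start',-.028)]:
    q=g+d*t+np.array([0,0,.006]); print(k,proj('side',q), proj('side',g+d*t+np.array([0,0,.0145])))
f=cv2.imread('pics/side12.png'); hsv=cv2.cvtColor(f,cv2.COLOR_BGR2HSV)
for y in range(250,268): print(y,[tuple(int(c) for c in f[y,x][::-1]) for x in range(315,323)])
E
```

```text
mouth [318.99716587 258.75669111] [318.9709718  256.34998682]
red rear [318.99716587 258.75669111] [318.9709718  256.34998682]
red front [318.44062242 256.05344732] [318.41240379 253.64808176]
collar front [312.9591633  229.42889458] [312.91213719 227.04219292]
collar front at start [318.21952375 254.97952649] [318.19050671 252.57472123]
250 [(93, 92, 90), (103, 101, 100), (102, 100, 99), (96, 94, 92), (100, 93, 89), (118, 109, 99), (116, 107, 98), (114, 105, 95)]
251 [(91, 90, 89), (103, 100, 99), (105, 103, 101), (97, 95, 93), (99, 94, 88), (116, 108, 97), (116, 107, 98), (117, 108, 99)]
252 [(101, 99, 96), (100, 98, 96), (104, 102, 101), (97, 96, 94), (96, 93, 89), (120, 111, 100), (115, 107, 98), (94, 91, 86)]
253 [(99, 96, 91), (98, 98, 96), (105, 103, 102), (101, 100, 97), (90, 89, 87), (92, 89, 85), (91, 88, 86), (82, 83, 81)]
254 [(83, 79, 75), (96, 96, 93), (104, 103, 102), (100, 101, 98), (92, 91, 90), (77, 78, 77), (85, 86, 84), (86, 85, 83)]
255 [(83, 80, 77), (96, 95, 95), (104, 103, 102), (106, 103, 102), (102, 84, 83), (81, 83, 82), (88, 87, 86), (87, 86, 85)]
256 [(89
[... 697 characters left out ...]
62 [(26, 27, 29), (44, 46, 46), (49, 51, 49), (47, 50, 48), (52, 54, 53), (49, 51, 51), (47, 49, 48), (49, 51, 49)]
263 [(36, 37, 37), (47, 48, 47), (48, 50, 48), (48, 50, 49), (51, 53, 52), (50, 50, 48), (48, 49, 49), (48, 51, 50)]
264 [(30, 31, 31), (45, 46, 45), (46, 48, 47), (47, 51, 50), (50, 52, 51), (49, 50, 50), (48, 49, 50), (48, 48, 48)]
265 [(30, 30, 28), (41, 43, 43), (43, 44, 42), (49, 51, 50), (49, 53, 52), (52, 54, 52), (51, 52, 51), (46, 48, 47)]
266 [(49, 50, 49), (41, 42, 43), (46, 48, 46), (48, 48, 48), (51, 52, 52), (52, 53, 52), (48, 49, 48), (47, 48, 48)]
267 [(78, 78, 76), (40, 41, 42), (47, 47, 48), (50, 50, 52), (47, 50, 48), (51, 53, 52), (50, 51, 51), (48, 49, 49)]
```

View pics/crop13.png

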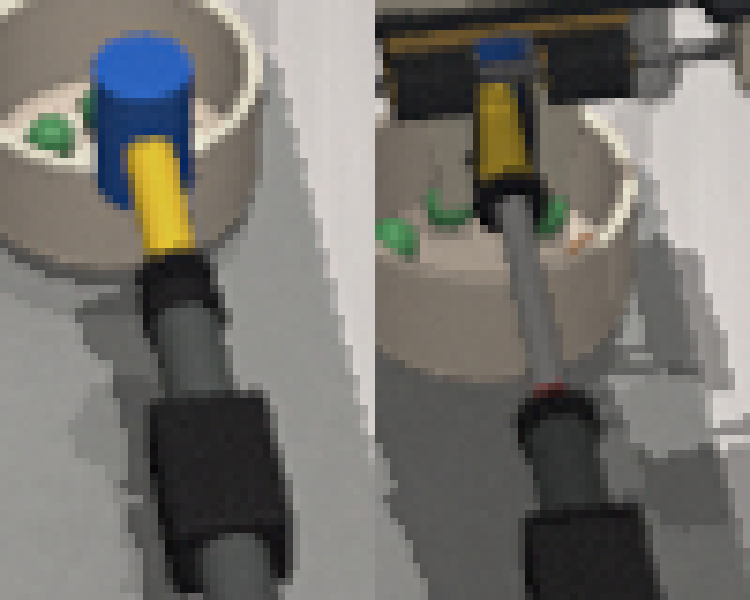

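The red band just shows at the ring (side ~317,256). From this view the ring hides about 9 mm of the bar, so the small sliver of red fits about 100 mm of extension, as does the 99.4 mm of tool travel. The rod's top (top 495,203) is where it was at the start. I'll do one short hold to check for creep, then hand in.

```bash

python3 -m crank '[{"turn":[0,0,0],"slide":[0.001,0,0],"fingers":-1},{"turn":[0,0,0],"slide":[0.001,0,0],"fingers":-1},{"turn":[0,0,0],"slide":[0.001,0,0],"fingers":-1},{"turn":[0,0,0],"slide":[0.001,0,0],"fingers":-1},{"turn":[0,0,0],"slide":[0.001,0,0],"fingers":-1}]' 50
python3 - <<'E'
from h import *
s=get_state();p=s['eef_pos']; d=np.array([.158,-.987,0]); p0=np.array([.5472,.0704,.1097])
print('ext',(p-p0)@d,'qd',np.abs(s['qd']).max(),s['force'],s['width'])
f=grab_frame('side'); print([[tuple(int(c) for c in f[y,x]) for x in (316,317,318)] for y in (255,256,257)])
h=cv2.cvtColor(f,cv2.COLOR_RGB2HSV); m=cv2.inRange(h,(5,190,110),(16,255,255)); N,L,S,C=cv2.connectedComponentsWithStats(m)
print([(C[i].round(1).tolist(),int(S[i,4])) for i in range(1,N) if S[i,4]>50])
E
```

```text
t: 19.28
eef_pos: [0.563, -0.0281, 0.1096]
ee_rot: [-3.139, 0.002, -1.395]
force: [-1.6, 9.5, 5.4]
width: 0.0169
ext 0.09970275764831077 qd 0.0018152342929081075 [-1.64047345  9.46632075  5.39673812] 0.016850941671642618
[[(94, 95, 94), (105, 102, 100), (109, 88, 85)], [(108, 76, 74), (123, 52, 50), (85, 43, 43)], [(69, 42, 41), (62, 18, 18), (38, 20, 19)]]
[([270.2, 141.7], 241)]
```

```bash
python3 -c "
from station import job_done
print(job_done())"
```

```text
the job is handed in; nothing more can be done
None
```

I took the smallest rod out of the largest stand and stirred two full circles, about 19 mm in radius and about 6 mm above the crucible floor. I put the rod back in its hole, released it, then pulled the sensor arm out and handed the job in while still holding it. By the last reading this took about 19 s.

What the last checks showed:
- **Marbles:** after stirring, all six lay against the crucible wall, each moved by 12 mm or more by eye from the picture.
- **Rod:** it stood released in its hole. Its top was in the same place as at the start in the last top view, taken after the pull. In the final side view the gripper hid it.
- **Sensor arm:** the tool had travelled 99.7 mm and was at rest, with the spring pulling back at about 9.5 N and a 50 N grip set. A thin sliver of red showed at the tube's mouth, as expected at about 100 mm.
- **Disagreement on the extension:** cruder pixel readings of it differed. The collar's shift gave about 97 mm, and the red edge measured against the ring gave up to about 104 mm. Both are within the 6 mm allowed.
- **Other things on the table:** I saw no sign that anything had moved, but I did not measure this.

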